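# Release the card tray's follower and slide it back

## Task

Make room in the card index tray: press the follower's release button down and keep it held down while you slide the follower away from the cards, all the way to its end stop at the empty end. Then let go so that the button springs up and the follower is locked there. A fingertip is enough and nothing needs gripping: leave the tray standing where it is, and leave the other things on the desk alone.

Things in the scene. Friction and masses are not known exactly. Their poses are not given: they have to be found in the camera images.
- tray: Open grey metal card index tray standing loose on the desk, 3 to 4 kg: 146 mm wide (its x), 342 mm long (its y), walls 52 mm high. Origin: centre of its underside, on the desk; z up. A 105 mm thick pack of cards (tops 80 mm above the desk, tabs to 90 mm) fills its -y end; its +y end is empty. The follower slides along +y. A sideways push of about 18 N or more shifts the tray.
- follower (a joint): Position (m) of the follower along the tray's +y: 0 = nearest the cards, 0.150 = firm end stop at the empty end. It starts at 0 to 0.002, its button up, locked by a pawl in a toothed bar (3 mm play). With the button down it slides against about 1.5 N of friction; let go on the way, the pawl catches in the next tooth (one every 10 mm), and at the end stop too.
- button (a joint): Travel (m) of the release button: 0 = up and locked, 0.007 = fully down. It moves straight down. Spring: about 3 N to start it, 5 N fully down; it frees the follower from 4 mm down. It springs back up when let go (at the end stop; on top of a tooth it stays part way).
- button_top (a point): Centre of the top of the release button, a ribbed black pad 46 mm (tray x) by 36 mm (tray y) on the follower block, 92 mm above the desk when up; the point rides with the follower and goes down with the button. Axes as the tray's. The pad's own friction can also drag the follower.
- lip_face (a point): Middle of the inner face (looking at the button) of the follower's raised lip, 24 mm to tray +y of the button's centre, 6 mm above its top. The lip is 8 mm thick, 70 mm wide, top 106 mm above the desk. The follower block is 70 mm (x) by 62 mm (y), top 80 mm up; a 124 mm wide steel plate, 86 mm high, is on its card side. A fingertip on the button can push on this face.
- mug: White mug, 92 mm high, 78 mm across, loose, a bystander on the tray's +x side. Origin: centre of its underside.
- stapler: Black stapler, 36 x 125 x 44 mm high, loose, a bystander on the tray's +x side. Origin: centre of its underside.
- stamp: Wooden rubber stamp, round, 38 mm across, 76 mm high, loose, a bystander off the tray's +y end. Origin: centre of its underside.
- tape: Roll of clear tape lying flat, 90 mm across, 19 mm high, loose, a bystander off the tray's -y end. Origin: centre of its underside.

How it is judged (in metres and radians):
On the way, in this order (a step that is already met when the one before it is completed fails the run):
1. the release button is pressed down while the follower is still at the cards (value of joint button above 0.003 m and value of joint follower below 0.02 m), for 0.1 s.
2. the follower reaches its end stop with the button still held down (value of joint follower above 0.1445 m and value of joint button above 0.003 m), for 0.05 s.
At the end, for the whole second after the job is handed in: The follower is at rest within 5.5 mm of its end stop, the button is up again (within 1 mm), and the tray stands flat within 25 mm of where it stood (value of joint follower above 0.1445 m and value of joint button below 0.001 m and velocity of joint follower between -0.01 and 0.01 m/s and distance of tray from where it was at the start of the episode below 0.025 m and height (world z) of tray below 0.006 m and angle between tray's own z axis and vertical below 0.05 rad); the robot touches nothing.
It fails at once if the button is let up while the follower is on its way (value of joint follower between 0.012 and 0.142 m and value of joint button below 0.003 m).
It fails at once if the tray is shoved more than 25 mm, tipped or lifted (distance of tray from where it was at the start of the episode above 0.025 m or height (world z) of tray above 0.008 m or angle between tray's own z axis and vertical above 0.1 rad).
It fails at once if a bystander is moved more than 20 mm or lifted (distance of any of mug, stapler, stamp, tape from where it was at the start of the episode above 0.02 m).
It also fails if it takes over 38 s, if anything falls off the work surface, if the arm or the gripper's body presses on something with over 40 N, if the wrist force passes 120 N, or if a joint passes its speed limit or range.

## Robot

A 6-joint arm with a two-finger parallel gripper is mounted at the origin on the work surface. World frame = base frame: x ahead of the robot, y to its left, z up, the work surface at z = 0. Lengths are in m, angles in degrees, forces in N, time in s.
With the tool pointing down it reaches from about 0.425 to 0.95 m from the base axis. Payload 3.5 kg.
Tool frame: the origin (TCP) lies midway between the tips of the shut fingers; the grasp point (between the pads) lies 19 mm behind it (bot.hold_point_z is the distance from the TCP to the grasp point, in m); z points along the fingers, y is the line along which they close (so a half turn about z gives the same grasp; the last joint's range is limited). The gripper opens to 85 mm and grips with 20 to 120 N. Pads are 22 mm wide; open, the fingers measure 114 mm over their backs; the gripper's body (76 mm by 85 mm) begins 54 mm behind the grasp point. The pads swing forward as they close: fully open they stand 13 mm farther back than shut.
Start: joints at [63.14, 16.404, 90.338, -0, 73.258, -8.594], TCP at [0.212, 0.641, 0.231] pointing down, gripper open.
Joint ranges: [-158.93, 158.93], [-51.34, 127.21], [12.03, 142.37], [-87.48, 267.48], [13.55, 161.25], [-162.69, 162.69]. Speed limits (degrees/s): [159.86, 159.86, 180, 180, 180, 180].

## Interface

Orientations are given as a 3x3 rotation matrix whose columns are the frame's x, y, z axes.
In Python, from bench import bot gives the robot as it stands. The module is installed in compiled form; this text tells all that it offers.
- The arm moves only by the tool jog_arm, never from a script. Its argument "rows" is a list of rows, each a list of 6 numbers: the shift along the tool's x, y, z normalised to -1 to 1, where 1 is 0.1 m, then the turn, a rotation vector about the tool's x, y, z normalised to -1 to 1, where 1 is pi rad. In form: [[tx, ty, tz, ax, ay, az], ...]. A call has 1 to 20 rows; each row is the pose to reach, as a shift and turn from the pose commanded when the call began, along the tool's axes at that moment, turning the shorter way round; what a row does not reach only later rows make up. A row lasts 1/8 s, in which the tool goes at most 62.5 mm and 10.7 degrees, less where a joint would pass 70% of its speed; a pose out of reach is approached as far as the arm can. A call with a number of a shift or a turn outside -1 to 1 is refused whole. A call with a gripper value outside its range is refused whole. "grip" is the opening, from -1 (shut) to 1 (fully open), so that 0 is half open, set as the call begins (left out, the last holds). The fingers move at their own pace and stop on an object; the grip force is fixed at half the most. Time passes only in rows, so rows that repeat a pose let the fingers close. It gives the time, the measured TCP pose, the force, the opening and the grip force at its end, in the units of the state.
- bot.read_state(): the state, without advancing time (a new reading comes with each control period).
- bot.grab_frame(name): name is "scene" or "side" or "wrist"; returns a dict with "frame" (400x640x3 uint8, red, green, blue), "z_map" (400x640 float32, m along the optical axis (not along the pixel's ray), 0 where there is no reading), "fov_y" (degrees; the focal length in pixels is half the picture's height over the tangent of half this angle, whatever the lens; pixels are square), "cx", "cy" (the principal point, pixels), "world_from_camera" (4x4, takes a point from camera to world coordinates); the wrist camera has in their place "hand_eye" (4x4, takes a point from camera to tool coordinates, whose origin is the TCP and whose axes are the flange's). Camera axes: x right, y down, z forward; pixel columns grow to the right and rows downward; lengths in m; the calibration is good to about 2 mm. A picture is of the moment at which its call begins: read the wrist's pose just before it.
- bot.sign_off(): hands the job in; it is judged then, once.
Trained networks look in a picture, given as the dict that the camera call returned (one of the last four; its "shot" number tells which), for a name from the list of things; names that differ only in an ending like _2 or _b are one class to them, and where a whole thing is asked for, a point or a joint stands for the part that bears it (a point fixed in the world has none). Each returns a list of dicts, best first, with "confidence" (0 to 1); they miss things now and then, are a little off and sometimes report something else, mostly with a low value. They report only what shows in the picture. A call takes as long as a camera call.
- bot.cut_out(target, picture): "region" (400x640 bool, what is visible of it).
- bot.pinpoint(target, picture): "centre" ([x, y, z] in m, in the coordinates of the camera as it stood for that picture, good to about 4 mm: a listed point, or the origin of a listed thing).
The state is a dict: "time": time; "joint_pos": joint angles; "joint_vel": joint speeds; "joint_efforts": joint torques, N m; "position": TCP position; "tool_rot": TCP orientation; "ft_force": force on the tool from outside, world axes, zero at the start; "torque": the same for the moment, N m; "gripper_width": finger opening in m; "grasp_force": force on a finger pad.
Only numpy, scipy, OpenCV 4.12 (cv2) and the standard library are available. Lean on these libraries where they do the work, as an engineer would, in place of code of your own. Each camera call takes 0.05 s, during which the arm holds its last target. There are 200 camera calls.

## Working session

There is one attempt and no reset: what is moved stays moved. The work goes in short steps, Python scripts to look and compute and a tool call to move; the robot and the scene stay as the last step left them, time stands still between calls to the robot, and variables do not carry over. Pictures are saved under pics/ and viewed, at most 10 in all, crops included, and the job is handed in when it is done.

Besides the shell and the picture viewer there is one more tool, called after ">>>" by a JSON object that holds its "fn" and its "kwargs". jog_arm: Moves the arm, as the interface text tells. Scaled input: -1 to 1 covers 0.1 m each way for a shift and pi rad each way for a turn. Its arguments: {"type":"object","properties":{"rows":{"type":"array"},"grip":{"type":"number"}},"required":["rows"]}

```bash
mkdir -p pics; cat > h.py <<'E'
import numpy as np, cv2
from bench import bot
def save(p,n): cv2.imwrite('pics/'+n,p['frame'][:,:,::-1])
def tw(p,c): return (p['world_from_camera']@np.r_[c,1])[:3]
E
python3 - <<'E'
from h import *
np.set_printoptions(precision=4,suppress=True)
s=bot.read_state();print(s['time'],s['position'],s['tool_rot'],s['ft_force'],s['gripper_width'])
for n in('scene','side'):
    p=bot.grab_frame(n);save(p,n+'.png')
    for t in('tray','button_top','lip_face','mug','stapler','stamp','tape'):
        r=bot.pinpoint(t,p)
        print(n,t,[(round(q['confidence'],2),tw(p,q['centre'])) for q in r[:2]])
cv2.imwrite('pics/both.png',cv2.resize(np.hstack([cv2.imread('pics/scene.png'),cv2.imread('pics/side.png')]),(800,250)))
E
```

```text
0.0 [0.2113 0.6404 0.2299] [[-0.9496  0.3135 -0.0011]
 [ 0.3135  0.9496 -0.0021]
 [ 0.0004 -0.0023 -1.    ]] [-0.2757  0.0265  0.3395] 0.08511426669611188
scene tray [(0.55, array([ 0.5019, -0.0484,  0.0037]))]
scene button_top [(0.63, array([ 0.5048, -0.0647,  0.0873]))]
scene lip_face [(0.9, array([ 0.5016, -0.0376,  0.0994]))]
scene mug [(0.8, array([0.6324, 0.1057, 0.001 ]))]
scene stapler [(0.56, array([ 0.6743, -0.1081,  0.0058]))]
scene stamp [(0.83, array([0.412 , 0.1688, 0.0019]))]
scene tape [(0.79, array([ 0.5555, -0.287 ,  0.0028]))]
side tray [(0.86, array([ 0.5102, -0.0449, -0.0031])), (0.45, array([ 0.4169,  0.1704, -0.0047]))]
side button_top [(0.71, array([ 0.5072, -0.0436, -0.0007])), (0.55, array([ 0.5114, -0.0696,  0.0932]))]
side lip_face [(0.49, array([ 0.508 , -0.0466, -0.0035]))]
side mug [(0.62, array([0.6416, 0.1097, 0.0026])), (0.28, array([ 0.5024, -0.0421,  0.0975]))]
side stapler [(0.6, array([ 0.6788, -0.111 ,  0.0031]))]
side stamp [(0.78, array([ 0.4169,  0.169 , -0.0041])), (0.45, array([ 0.5058, -0.0414,  0.0989]))]
side tape [(0.65, array([ 0.5544, -0.2853, -0.0006]))]
```

View pics/scene.png

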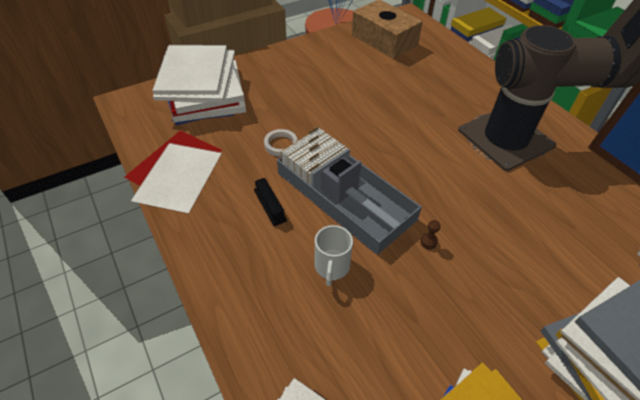

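The scene picture shows the cards at about (315,150), the black button at (343,167) and the empty end at about (400,225). The stamp is at (430,235) and the mug at (333,255). Next I need the tray's yaw.

```bash
python3 - <<'E'
from h import *
np.set_printoptions(precision=4,suppress=True)
for n in('scene','side'):
    p=bot.grab_frame(n);M=p['world_from_camera']
    f=200/np.tan(np.radians(p['fov_y']/2));v,u=np.mgrid[:400,:640];z=p['z_map']
    P=np.stack([(u-p['cx'])*z/f,(v-p['cy'])*z/f,z],-1)@M[:3,:3].T+M[:3,3]
    m=(z>0)&(np.hypot(P[...,0]-.505,P[...,1]+.046)<.2)&(P[...,2]>.04)&(P[...,2]<.058)
    for t in('mug','stapler','stamp'):
        for q in bot.cut_out(t,p)[:1]: 
            if q['confidence']>.5: m&=~cv2.dilate(q['region'].astype(np.uint8),np.ones((5,5))).astype(bool)
    r=bot.cut_out('tray',p); m&=cv2.dilate(r[0]['region'].astype(np.uint8),np.ones((5,5))).astype(bool)
    print(n,r[0]['confidence'],m.sum(),cv2.minAreaRect((P[m][:,:2]*1000).astype(np.float32)))
    k=(z>0)&(np.hypot(P[...,0]-.505,P[...,1]+.05)<.2)&(P[...,2]>.096)&(P[...,2]<.112)
    print('lip',k.sum(),P[k].mean(0),cv2.minAreaRect((P[k][:,:2]*1000).astype(np.float32)))
    cv2.imwrite(f'pics/{n}_c.png',cv2.resize(p['frame'][100:300,200:460] if n=='scene' else p['frame'],None,fx=3 if n=='scene' else 1.25,fy=3 if n=='scene' else 1.25)[:,:,::-1])
E
```

```text
Traceback (most recent call last):
IndexError: list index out of range
```

```bash
python3 - <<'E'
from h import *
np.set_printoptions(precision=4,suppress=True)
for n in('scene','side'):
    p=bot.grab_frame(n);M=p['world_from_camera']
    f=200/np.tan(np.radians(p['fov_y']/2));v,u=np.mgrid[:400,:640];z=p['z_map']
    P=np.stack([(u-p['cx'])*z/f,(v-p['cy'])*z/f,z],-1)@M[:3,:3].T+M[:3,3]
    near=(z>0)&(np.hypot(P[...,0]-.505,P[...,1]+.046)<.21)&(np.hypot(P[...,0]-.637,P[...,1]-.107)>.08)&(np.hypot(P[...,0]-.415,P[...,1]-.169)>.03)&(P[...,0]<.64)
    for nm,a,b in(('rim',.046,.057),('lip',.098,.112),('over70',.07,.112)):
        k=near&(P[...,2]>a)&(P[...,2]<b)
        k=k&(cv2.connectedComponents(k.astype(np.uint8))[1]>=0)
        print(n,nm,k.sum(),P[k].mean(0),cv2.minAreaRect((P[k][:,:2]*1000).astype(np.float32)))
    cv2.imwrite(f'pics/{n}_c.png',cv2.resize(p['frame'],None,fx=1.25,fy=1.25)[:,:,::-1])
E
```

```text
scene rim 1004 [ 0.5173 -0.0109  0.051 ] ((503.04901123046875, -42.896881103515625), (149.98899841308594, 343.7401428222656), 12.99069881439209)
scene lip 123 [ 0.5028 -0.0332  0.1048] ((501.3281555175781, -34.432884216308594), (69.1964111328125, 10.3178129196167), 14.033747673034668)
scene over70 2539 [ 0.526  -0.1187  0.0832] ((520.4713745117188, -117.2740707397461), (131.0457763671875, 180.51300048828125), 12.577479362487793)
side rim 600 [ 0.4899 -0.001   0.0518] ((504.9303283691406, -43.87962341308594), (146.62611389160156, 344.591064453125), 13.123467445373535)
side lip 103 [ 0.5032 -0.0355  0.1048] ((502.4498291015625, -35.370025634765625), (67.84640502929688, 13.349820137023926), 11.074605941772461)
side over70 1865 [ 0.5206 -0.1208  0.0843] ((523.2505493164062, -119.21350860595703), (128.5667266845703, 185.49627685546875), 12.124584197998047)
```

View pics/side_c.png

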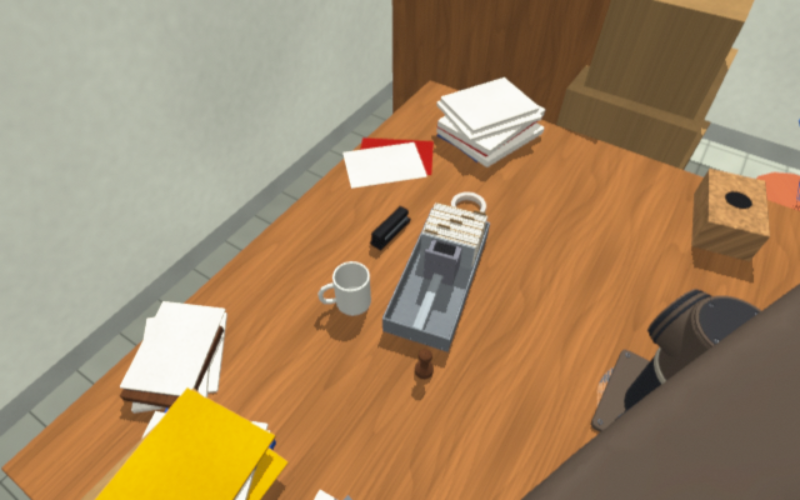

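Rim and lip fits agree: the tray centre is about (0.504,-0.0435) with a yaw of 13°. The button is at about (0.508,-0.063), and the slide direction is (-0.225, 0.974). I'll shut the gripper and travel over high up.

>>> {"fn": "jog_arm", "kwargs": {"rows": [[-0.35, -0.35, 0, 0, 0, 0], [-0.7, -0.7, 0, 0, 0, 0], [-1, -1, 0, 0, 0, 0], [-1, -1, 0, 0, 0, 0]], "grip": -1}}

```text
time: 1.65
position: [0.2763, 0.5128, 0.2315]
tool_rot: [[-0.949, 0.316, 0.0], [0.316, 0.949, -0.0], [-0.0, -0.0, -1.0]]
ft_force: [0.4, 0.0, 0.1]
gripper_width: 0.0124
grasp_force: 0.0
```

>>> {"fn": "jog_arm", "kwargs": {"rows": [[-0.35, -0.35, 0, 0, 0, 0], [-0.7, -0.7, 0, 0, 0, 0], [-1, -1, 0, 0, 0, 0], [-1, -1, 0, 0, 0, 0]]}}

```text
time: 2.15
position: [0.3397, 0.3874, 0.2316]
tool_rot: [[-0.949, 0.316, 0.001], [0.316, 0.949, 0.001], [-0.0, 0.001, -1.0]]
ft_force: [-0.2, 0.6, 0.2]
gripper_width: 0.0001
grasp_force: 0.0
```

>>> {"fn": "jog_arm", "kwargs": {"rows": [[-0.35, -0.35, 0, 0, 0, 0], [-0.7, -0.7, 0, 0, 0, 0], [-1, -1, 0, 0, 0, 0], [-1, -1, 0, 0, 0, 0]]}}

```text
time: 2.65
position: [0.4034, 0.2616, 0.2317]
tool_rot: [[-0.949, 0.316, 0.001], [0.316, 0.949, 0.001], [-0.0, 0.001, -1.0]]
ft_force: [0.6, 0.3, 0.0]
gripper_width: 0.0003
grasp_force: 0.0
```

>>> {"fn": "jog_arm", "kwargs": {"rows": [[-0.35, -0.35, 0, 0, 0, 0], [-0.7, -0.7, 0, 0, 0, 0], [-1, -1, 0, 0, 0, 0], [-1, -1, 0, 0, 0, 0]]}}

```text
time: 3.15
position: [0.4671, 0.1357, 0.2316]
tool_rot: [[-0.949, 0.315, 0.0], [0.315, 0.949, 0.001], [-0.0, 0.001, -1.0]]
ft_force: [-0.1, 0.4, -0.7]
gripper_width: -0.0004
grasp_force: 0.0
```

>>> {"fn": "jog_arm", "kwargs": {"rows": [[-0.3, -0.5, 0, 0, 0, 0.05], [-0.6, -0.9, 0, 0, 0, 0.1], [-0.98, -1, 0, 0, 0, 0.15], [-0.98, -1, 0, 0, 0, 0.2], [-0.98, -1, 0, 0, 0, 0.26], [-0.98, -1, 0, 0, 0, 0.326], [-0.98, -1, 0, 0, 0, 0.326], [-0.98, -1, 0, 0, 0, 0.326]]}}

```text
time: 4.15
position: [0.5278, 0.0115, 0.2313]
tool_rot: [[-0.23, 0.973, -0.0], [0.973, 0.23, 0.0], [0.0, 0.0, -1.0]]
ft_force: [0.1, -0.2, 0.3]
gripper_width: -0.0001
grasp_force: 0.0
```

>>> {"fn": "jog_arm", "kwargs": {"rows": [[-0.3, -0.18, 0.15, 0, 0, 0], [-0.6, -0.37, 0.3, 0, 0, 0], [-0.6, -0.37, 0.3, 0, 0, 0], [-0.6, -0.37, 0.3, 0, 0, 0]]}}

```text
time: 4.65
position: [0.5057, -0.0562, 0.2018]
tool_rot: [[-0.227, 0.974, 0.001], [0.974, 0.227, 0.0], [0.0, 0.001, -1.0]]
ft_force: [-0.9, -0.3, 0.6]
gripper_width: -0.0
grasp_force: 0.0
```

```bash
python3 - <<'E'
from h import *
np.set_printoptions(precision=4,suppress=True)
s=bot.read_state();p=bot.grab_frame('wrist');save(p,'w1.png')
R=np.array(s['tool_rot']);t=np.array(s['position']);print(t,R[:,0])
W=np.eye(4);W[:3,:3]=R;W[:3,3]=t;M=W@p['hand_eye'];p['world_from_camera']=M
for n in('button_top','lip_face'):
    print(n,[(round(q['confidence'],2),tw(p,q['centre']),R.T@(tw(p,q['centre'])-t)) for q in bot.pinpoint(n,p)[:2]])
f=200/np.tan(np.radians(p['fov_y']/2));v,u=np.mgrid[:400,:640];z=p['z_map']
P=np.stack([(u-p['cx'])*z/f,(v-p['cy'])*z/f,z],-1)@M[:3,:3].T+M[:3,3]
for a,b in((.1,.11),(.089,.096)):
    k=(z>0)&(P[...,2]>a)&(P[...,2]<b)&(np.hypot(P[...,0]-.505,P[...,1]+.05)<.05)
    print(k.sum(), k.any() and (P[k].mean(0),cv2.minAreaRect((P[k][:,:2]*1000).astype(np.float32))))
E
```

```text
[ 0.5057 -0.0562  0.2018] [-0.2266  0.974   0.0002]
button_top [(0.69, array([ 0.5056, -0.0605,  0.0911]), array([-0.0042, -0.0011,  0.1107]))]
lip_face [(0.76, array([ 0.5006, -0.039 ,  0.0977]), array([ 0.0179, -0.0011,  0.104 ])), (0.27, array([0.638 , 0.1088, 0.0053]), array([0.1307, 0.1661, 0.1967]))]
1297 (array([ 0.5014, -0.0337,  0.1056]), ((501.7586669921875, -34.15217590332031), (69.49424743652344, 8.45185375213623), 13.116656303405762))
2948 (array([ 0.5071, -0.0584,  0.0923]), ((506.156005859375, -54.30680847167969), (68.22206115722656, 49.65839385986328), 12.917455673217773))
```

View pics/w1.png

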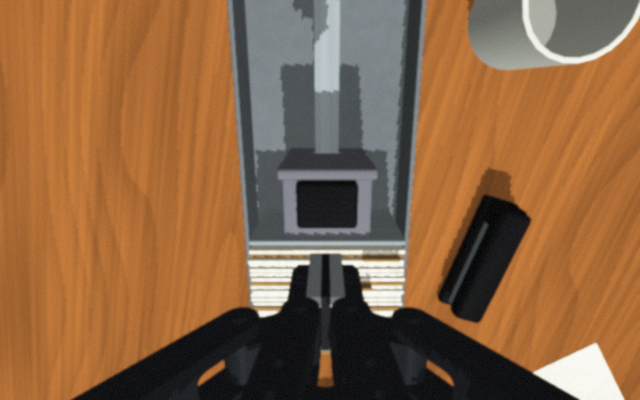

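The wrist picture shows the black pad centred at (327,204), the lip above it at row 170 and the fingers centred on it in x. The TCP is 5 mm to tray +y of the button centre, which is good, so I'll go straight down.

>>> {"fn": "jog_arm", "kwargs": {"rows": [[0, 0, 0.35, 0, 0, 0], [0, 0, 0.7, 0, 0, 0], [0, 0, 0.9, 0, 0, 0], [0, 0, 1, 0, 0, 0], [0, 0, 1, 0, 0, 0]]}}

```text
time: 5.42
position: [0.5053, -0.0563, 0.1012]
tool_rot: [[-0.227, 0.974, -0.001], [0.974, 0.227, 0.0], [0.0, -0.0, -1.0]]
ft_force: [0.3, -0.2, 0.2]
gripper_width: -0.0001
grasp_force: 0.0
```

>>> {"fn": "jog_arm", "kwargs": {"rows": [[0, 0, 0.04, 0, 0, 0], [0, 0, 0.08, 0, 0, 0], [0, 0, 0.11, 0, 0, 0], [0, 0, 0.11, 0, 0, 0]]}}

```text
time: 5.92
position: [0.5056, -0.0568, 0.0909]
tool_rot: [[-0.226, 0.974, 0.001], [0.974, 0.226, -0.0], [-0.0, 0.001, -1.0]]
ft_force: [-0.8, 0.3, 2.9]
gripper_width: -0.0002
grasp_force: 1.5
```

>>> {"fn": "jog_arm", "kwargs": {"rows": [[0, 0, 0.03, 0, 0, 0], [0, 0, 0.05, 0, 0, 0], [0, 0, 0.05, 0, 0, 0], [0, 0, 0.05, 0, 0, 0]]}}

```text
time: 6.42
position: [0.5056, -0.0568, 0.0857]
tool_rot: [[-0.226, 0.974, 0.001], [0.974, 0.226, -0.0], [-0.0, 0.001, -1.0]]
ft_force: [-0.1, -0.0, 4.4]
gripper_width: 0.0001
grasp_force: 2.3
```

>>> {"fn": "jog_arm", "kwargs": {"rows": [[0, 0, 0.01, 0, 0, 0], [0, 0, 0.01, 0, 0, 0], [0, 0, 0.01, 0, 0, 0]]}}

```text
time: 6.8
position: [0.5057, -0.0568, 0.085]
tool_rot: [[-0.226, 0.974, 0.001], [0.974, 0.226, -0.0], [-0.0, 0.001, -1.0]]
ft_force: [-0.6, 0.2, 7.4]
gripper_width: 0.0003
grasp_force: 3.5
```

The button is bottomed at 7.4 N. Now I'll slide along tool x.

>>> {"fn": "jog_arm", "kwargs": {"rows": [[0.03, 0, 0, 0, 0, 0], [0.06, 0, 0, 0, 0, 0], [0.1, 0, 0, 0, 0, 0], [0.15, 0, 0, 0, 0, 0], [0.2, 0, 0, 0, 0, 0], [0.25, 0, 0, 0, 0, 0], [0.3, 0, 0, 0, 0, 0], [0.35, 0, 0, 0, 0, 0], [0.4, 0, 0, 0, 0, 0], [0.4, 0, 0, 0, 0, 0]]}}

```text
time: 8.05
position: [0.4966, -0.0179, 0.085]
tool_rot: [[-0.226, 0.974, 0.001], [0.974, 0.226, -0.001], [-0.001, 0.001, -1.0]]
ft_force: [-1.6, 0.3, 7.5]
gripper_width: -0.0001
grasp_force: 3.4
```

```bash
python3 - <<'E'
from h import *
s=bot.read_state()
p=bot.grab_frame('wrist');W=np.eye(4);W[:3,:3]=s['tool_rot'];W[:3,3]=s['position'];M=W@p['hand_eye']
f=200/np.tan(np.radians(p['fov_y']/2));v,u=np.mgrid[:400,:640];z=p['z_map']
P=np.stack([(u-p['cx'])*z/f,(v-p['cy'])*z/f,z],-1)@M[:3,:3].T+M[:3,3]
k=(z>0)&(abs(P[...,2]-.105)<.005)&(np.hypot(P[...,0]-.496,P[...,1]-.01)<.06)
print(k.sum(),P[k].mean(0),cv2.minAreaRect((P[k][:,:2]*1000).astype(np.float32)),s['ft_force']);save(p,'w2.png')
E
```

```text
5278 [0.49239976 0.00332515 0.10533773] ((493.71221923828125, -1.1664352416992188), (69.9541015625, 20.897340774536133), 12.97703742980957) [-1.60311171  0.28251225  7.54113374]
```

View pics/w2.png

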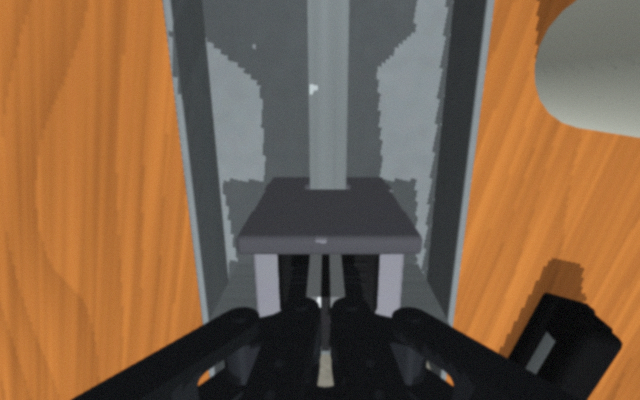

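The follower has moved about 38 mm, riding along at (330,240) in the picture. I'll continue.

>>> {"fn": "jog_arm", "kwargs": {"rows": [[0.05, 0, 0, 0, 0, 0], [0.1, 0, 0, 0, 0, 0], [0.16, 0, 0, 0, 0, 0], [0.22, 0, 0, 0, 0, 0], [0.28, 0, 0, 0, 0, 0], [0.34, 0, 0, 0, 0, 0], [0.4, 0, 0, 0, 0, 0], [0.46, 0, 0, 0, 0, 0], [0.52, 0, 0, 0, 0, 0], [0.58, 0, 0, 0, 0, 0], [0.64, 0, 0, 0, 0, 0], [0.7, 0, 0, 0, 0, 0], [0.76, 0, 0, 0, 0, 0], [0.82, 0, 0, 0, 0, 0], [0.88, 0, 0, 0, 0, 0], [0.94, 0, 0, 0, 0, 0], [1, 0, 0, 0, 0, 0], [1, 0, 0, 0, 0, 0]]}}

```text
time: 10.35
position: [0.4739, 0.0798, 0.085]
tool_rot: [[-0.226, 0.974, 0.0], [0.974, 0.226, -0.0], [-0.0, 0.0, -1.0]]
ft_force: [-1.9, -0.1, 7.5]
gripper_width: 0.0
grasp_force: 3.7
```

Now slowly into the end stop, watching the force.

>>> {"fn": "jog_arm", "kwargs": {"rows": [[0.02, 0, 0, 0, 0, 0], [0.04, 0, 0, 0, 0, 0], [0.06, 0, 0, 0, 0, 0], [0.08, 0, 0, 0, 0, 0], [0.1, 0, 0, 0, 0, 0], [0.1, 0, 0, 0, 0, 0]]}}

```text
time: 11.1
position: [0.4717, 0.0891, 0.085]
tool_rot: [[-0.226, 0.974, 0.001], [0.974, 0.226, -0.001], [-0.001, 0.0, -1.0]]
ft_force: [-1.4, -0.9, 6.9]
gripper_width: 0.0001
grasp_force: 3.6
```

>>> {"fn": "jog_arm", "kwargs": {"rows": [[0.02, 0, 0, 0, 0, 0], [0.03, 0, 0, 0, 0, 0], [0.03, 0, 0, 0, 0, 0]]}}

```text
time: 11.48
position: [0.4716, 0.0912, 0.085]
tool_rot: [[-0.227, 0.974, 0.002], [0.974, 0.227, -0.003], [-0.003, 0.001, -1.0]]
ft_force: [0.6, -3.7, 5.6]
gripper_width: 0.0
grasp_force: 2.9
```

>>> {"fn": "jog_arm", "kwargs": {"rows": [[0.01, 0, 0.005, 0, 0, 0], [0.02, 0, 0.005, 0, 0, 0], [0.02, 0, 0.005, 0, 0, 0]]}}

```text
time: 11.85
position: [0.4716, 0.0927, 0.0849]
tool_rot: [[-0.227, 0.974, 0.003], [0.974, 0.227, -0.004], [-0.004, 0.002, -1.0]]
ft_force: [-0.1, -5.5, 8.2]
gripper_width: 0.0002
grasp_force: 3.7
```

```bash
cat > lip.py <<'E'
from h import *
s=bot.read_state()
p=bot.grab_frame('wrist');W=np.eye(4);W[:3,:3]=s['tool_rot'];W[:3,3]=s['position'];M=W@p['hand_eye']
f=200/np.tan(np.radians(p['fov_y']/2));v,u=np.mgrid[:400,:640];z=p['z_map']
P=np.stack([(u-p['cx'])*z/f,(v-p['cy'])*z/f,z],-1)@M[:3,:3].T+M[:3,3]
k=(z>0)&(abs(P[...,2]-.105)<.003)
Q=(P[k]-[.5017,-.034,0])@np.array([[-.226,.974],[.974,.226],[0,0]])
Q=Q[(abs(Q[:,1])<.03)&(Q[:,0]>.1)&(Q[:,0]<.17)]
print(len(Q),np.percentile(Q,[1,10,50,90,99],axis=0).round(4).tolist(),s['position'],s['ft_force']);save(p,'w3.png')
E
python3 lip.py
```

```text
3953 [[0.1375, -0.0293], [0.142, -0.0234], [0.1502, -0.0006], [0.1533, 0.0229], [0.1537, 0.0292]] [0.47157538 0.09268282 0.08491742] [-0.14955903 -5.47150596  8.2163964 ]
```

The lip is at about 150 mm of travel and the force is rising, so this looks like the stop. One more firm nudge will confirm it.

>>> {"fn": "jog_arm", "kwargs": {"rows": [[0.015, 0, 0, 0, 0, 0], [0.03, 0, 0, 0, 0, 0], [0.03, 0, 0, 0, 0, 0]]}}

```text
time: 12.28
position: [0.4712, 0.0958, 0.085]
tool_rot: [[-0.227, 0.974, 0.004], [0.974, 0.227, -0.003], [-0.004, 0.003, -1.0]]
ft_force: [0.9, -4.2, 7.0]
gripper_width: 0.0
grasp_force: 3.3
```

The tip is now sliding on the pad with steady friction, so the follower is stopped. I'll lift straight up.

>>> {"fn": "jog_arm", "kwargs": {"rows": [[0, 0, -0.05, 0, 0, 0], [0, 0, -0.15, 0, 0, 0], [0, 0, -0.5, 0, 0, 0], [0, 0, -0.9, 0, 0, 0], [0, 0, -0.9, 0, 0, 0], [0, 0, -0.9, 0, 0, 0]]}}

```text
time: 13.02
position: [0.4683, 0.0975, 0.1724]
tool_rot: [[-0.226, 0.974, -0.003], [0.974, 0.226, 0.0], [0.001, -0.003, -1.0]]
ft_force: [-0.2, 0.4, 0.2]
gripper_width: -0.0001
grasp_force: 0.0
```

```bash
python3 lip.py; python3 - <<'E'
from h import *
p=bot.grab_frame('wrist');s=bot.read_state()
W=np.eye(4);W[:3,:3]=s['tool_rot'];W[:3,3]=s['position'];p['world_from_camera']=W@p['hand_eye']
for n in('button_top','lip_face'): print(n,[(round(q['confidence'],2),tw(p,q['centre'])) for q in bot.pinpoint(n,p)[:1]])
M=p['world_from_camera'];f=200/np.tan(np.radians(p['fov_y']/2));v,u=np.mgrid[:400,:640];z=p['z_map']
P=np.stack([(u-p['cx'])*z/f,(v-p['cy'])*z/f,z],-1)@M[:3,:3].T+M[:3,3]
k=(z>0)&(np.hypot(P[...,0]-.473,P[...,1]-.085)<.012)
print('pad z',np.median(P[k][:,2]))
p=bot.grab_frame('side')
for n in('tray','mug','stapler','stamp','tape'): print(n,[(round(q['confidence'],2),tw(p,q['centre']).round(4)) for q in bot.pinpoint(n,p)[:1]])
E
```

```text
1262 [[0.1463, -0.0294], [0.1472, -0.0239], [0.1505, 0.0001], [0.1533, 0.024], [0.1537, 0.0294]] [0.46832289 0.09745429 0.17238586] [-0.17863286  0.38637429  0.16341158]
button_top [(0.61, array([0.4701118 , 0.08514876, 0.09019102]))]
lip_face [(0.86, array([0.46793556, 0.10664318, 0.09876271]))]
pad z 0.09324055467891074
tray [(0.79, array([ 0.508 , -0.0457, -0.0056]))]
mug [(0.78, array([ 6.351e-01,  1.082e-01, -2.000e-04]))]
stapler [(0.73, array([ 0.6764, -0.1097,  0.0051]))]
stamp [(0.84, array([ 0.4156,  0.1715, -0.0008]))]
tape []
```

View pics/w3.png

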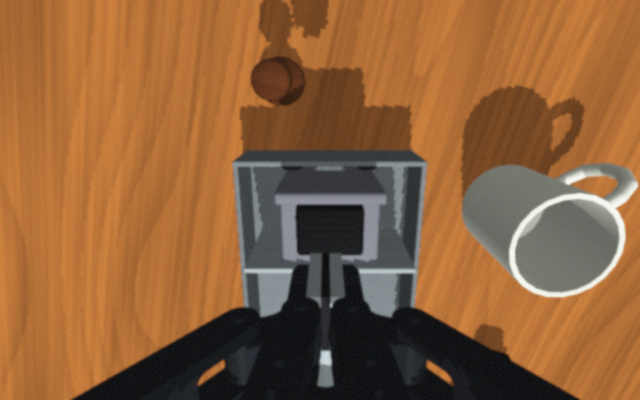

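The follower is at the empty end, with its lip at about (330,190), about 150 mm along. The pad is back up at z ≈ 0.093, and the tray and bystanders haven't moved. I'm handing it in.

```bash
python3 -c "
from bench import bot
print(bot.sign_off())"
```

```text
the job is handed in; nothing more can be done
None
```

The follower is at its end stop (about 150 mm of travel measured) with the button sprung back up, the tray and the bystanders I could recheck (mug, stapler, stamp) hadn't moved, and the job is handed in; the tape wasn't detected in the last picture, and the hand-in returned no verdict.

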